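Roll the belan to the middle of the chakla

ROBOT

A 6-joint arm with a two-finger parallel gripper is mounted at the origin on the work surface. World frame = base frame: x ahead of the robot, y to its left, z up, the work surface at z = 0. Lengths are in m, angles in rad, forces in N, time in s.
With the tool pointing down it reaches from about 0.35 to 0.85 m from the base axis. Payload 8.1 kg.
Tool frame: the origin (TCP) lies where the fingers leave the gripper's body, on its centre line; the fingertips stand 84 mm ahead of it and the grasp point (between the pads) lies 65 mm ahead of it; z points along the fingers, y is the line along which they close (so a half turn about z gives the same grasp; the last joint's range is limited). The gripper opens to 93 mm and grips with 3 to 60 N. Pads are 15 mm wide; open, the fingers measure 128 mm over their backs; the gripper's body (75 mm by 188 mm) begins 65 mm behind the grasp point.
Start: joints at [1.188, 0.13, 1.488, -0, 1.523, -0.085], TCP at [0.176, 0.574, 0.303] pointing down, gripper open.
Joint ranges: [-2.96, 2.96], [-0.89, 2.26], [0.02, 2.5], [-1.34, 4.48], [0, 2.73], [-2.66, 2.66]. Speed limits (rad/s): [2.39, 2.39, 2.79, 3.14, 3.14, 3.14].

INTERFACE

Orientations are given as a rotation vector (axis times angle).
In Python, from plant import robot gives the robot as it stands.
- The arm moves only by the shell command python3 -m jog 'ROWS' [FORCE]. ROWS is text: rows parted by semicolons, each of 5 numbers parted by spaces: the opening, from 0 (shut) to 1 (fully open), then the shift along the tool's x, y, z in m, then the turn about the tool's z in degrees. A call has 1 to 10 rows; each row shifts and turns the commanded pose from where the row before left it, along the tool's axes as they then stand; what a row does not reach is not made up. A row lasts 1/12 s, in which the tool goes at most 41.7 mm and 7.16 degrees, less where a joint would pass 70% of its speed; a pose out of reach is approached as far as the arm can. A call with a gripper value outside its range is refused whole. The fingers move at their own pace and stop on an object; FORCE is the grip in N (left out, the last holds). Time passes only in rows, so rows that do not move let the fingers close. It gives the time, the measured TCP pose, the force, the opening and the grip force at its end, in the units of the state.
- robot.read_state(): the state, without advancing time (a new reading comes with each control period).
- robot.read_camera(name): name is "scene" or "top" or "wrist"; returns a dict with "color" (420x560x3 uint8, red, green, blue), "intrinsics" (3x3 intrinsics, pixels), "k1" (the pictures are not rectified: a ray, as slopes to the right and down, at radius r is drawn at 1 + k1 r^2 times it, then the intrinsics apply), "pose" (4x4, takes a point from camera to world coordinates); the wrist camera has in their place "tool_from_camera" (4x4, takes a point from camera to tool coordinates, whose origin is the TCP and whose axes are the flange's). Camera axes: x right, y down, z forward; pixel columns grow to the right and rows downward; lengths in m; the calibration is good to about 2 mm. A picture is of the moment at which its call begins: read the wrist's pose just before it. There is no depth.
- robot.close_job(): hands the job in; it is judged then, once.
The state is a dict: "t": time; "q": joint angles; "dq": joint speeds; "joint_torque": joint torques, N m; "tool_pos": TCP position; "orientation": TCP orientation; "force": force on the tool from outside, world axes, zero at the start; "wrist_torque": the same for the moment, N m; "opening": finger opening in m; "gripper_force": force on a finger pad.
Only numpy, scipy, OpenCV 4.12 (cv2) and the standard library are available. Lean on these libraries where they do the work, as an engineer would, in place of code of your own. Each camera call takes 0.05 s, during which the arm holds its last target. There are 200 camera calls.

TASK

The wooden rolling pin is lying near the rim of the round marble rolling board, and the board is about to be carried back to the kitchen. With the fingertips on top of its barrel, roll the pin across the board until the middle of the pin lies over the middle of the board, and leave it there at rest. Do not pick it up, do not shift the board, and leave everything else on the sideboard as it is.

Things in the scene. Friction and masses are not known exactly. Their poses are not given: they have to be found in the camera images.
- belan: the wooden rolling pin (belan), about 0.25 kg: plain cylindrical barrel 44 mm in diameter, 180 mm long, a thin turned handle at each end, 280 mm over all. Origin on its axis at mid-length, 52 mm above the sideboard; top of the barrel 74 mm above it. y runs along the pin, level; x and z turn as it rolls. It starts 65 to 95 mm to any side of the board's middle, square to its way there within 2 degrees
- chakla: the rolling board (chakla), a flat level marble disc 280 mm in diameter and 18 mm thick on four rubber feet 12 mm high, 3 kg, loose but heavy, no rim. Origin at the centre of its underside on the sideboard, z up, its flat top 30 mm above the sideboard; its yaw has no visible meaning
- chakla_mid (a point): the middle of the board's top face, 30 mm above the sideboard. On this face the pin rolls without slipping and stays where it is left: let go slowly it stops within a few mm, pushed fast it runs on by centimetres. A fingertip pressed lightly (a few N) on its top and drawn along rolls it half as far as the fingertip goes; a still fingertip there stops it
- casserole: bystander: insulated round roti casserole, ivory body 230 mm across, dark red lid with a black turning knob, 173 mm high over all; origin at the centre of its underside
- bottle: bystander: pastel pink plastic kids' bottle, 68 mm across, 178 mm high, push-button cap; origin at the centre of its underside
- salt: bystander: glass salt shaker with a steel top, 46 mm across, 86 mm high; origin at the centre of its underside
- spoon: bystander: steel dessert spoon lying flat, 182 mm long; origin below the middle of its length, x towards the bowl
- katori: bystander: small steel bowl, 100 mm across, 45 mm high; origin at the centre of its underside
- tumbler: bystander: steel tumbler, 74 mm across, 105 mm high; origin at the centre of its underside
- flour_tin: bystander: round steel tin with a lid, 133 mm across, 109 mm high; origin at the centre of its underside
- chimta: bystander: flat steel roti tongs lying down, 265 mm long, 14 mm high; origin below the middle of its length

How it is judged:
By the outcome, as a careful person would: the job done as asked, in the order asked, and still so for the second after the job is handed in, with the robot touching nothing.
It also fails if it takes over 48 s, if anything falls off the work surface, if the arm or the gripper's body presses on something with over 40 N, if the wrist force passes 120 N, or if a joint passes its speed limit or range.

## Working session

There is one attempt and no reset: what is moved stays moved. The work goes in short steps, Python scripts to look and compute and a shell command to move; the robot and the scene stay as the last step left them, time stands still between calls to the robot, and variables do not carry over. Pictures are saved under pics/ and viewed, at most 10 in all, crops included, and the job is handed in when it is done.

```bash
mkdir -p pics; cat > h.py <<'E'
import numpy as np, cv2
from plant import robot
def ray(c,uv,pose=None):
    K=c["intrinsics"];P=c["pose"] if pose is None else pose
    d=np.array([[ -0.0]])
    n=cv2.undistortPoints(np.array(uv,float).reshape(-1,1,2),K,np.array([c["k1"],0,0,0,0.])).reshape(-1,2)
    r=np.c_[n,np.ones(len(n))]@P[:3,:3].T
    return P[:3,3],r
def onplane(c,uv,z,pose=None):
    o,r=ray(c,uv,pose); return o+r*((z-o[2])/r[:,2])[:,None]
E
python3 - <<'E'
from h import *
for n in("top","scene"):
    c=robot.read_camera(n);cv2.imwrite(f"pics/{n}0.png",c["color"][...,::-1]);np.save(f"{n}0.npy",c,allow_pickle=True);print(c["pose"].round(3).tolist(),c["intrinsics"][0,0],c["k1"])
s=robot.read_state();print(s["t"],s["tool_pos"],s["orientation"],s["opening"])
E
```

```text
[[0.024, -0.996, 0.083, 0.473], [-1.0, -0.022, 0.019, 0.022], [-0.018, -0.083, -0.996, 1.107], [0.0, 0.0, 0.0, 1.0]] 386.69179167045706 -0.023977011192213266
[[-0.825, 0.457, -0.333, 0.959], [0.565, 0.653, -0.504, 0.567], [-0.013, -0.604, -0.797, 0.917], [0.0, 0.0, 0.0, 1.0]] 435.8574946724639 -0.10763788369715731
0.1 [0.17587737 0.57323938 0.30176313] [-4.65994815e-01 -3.10642009e+00  2.61567101e-03] 0.09287045614810775
```

View pics/top0.png

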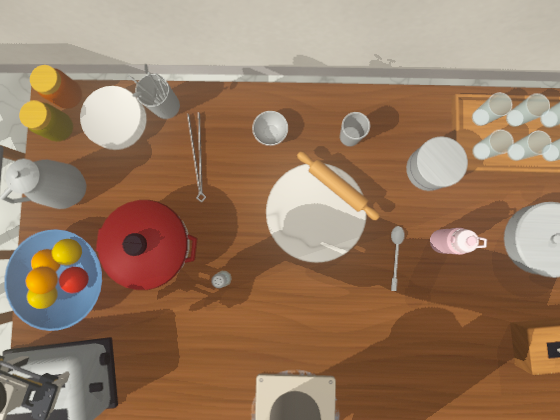

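View pics/scene0.png

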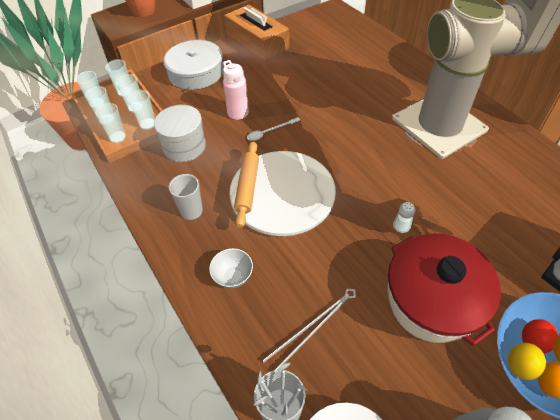

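The top view shows the board at about (316,212), with the pin running from (302,157) to (376,215) at its upper right. The scene view shows the pin at (247,185) on the board at (283,192). Next I measure both.

```bash
cat >> h.py <<'E'
from scipy.optimize import least_squares
def big(m,near):
    n,l,st,ce=cv2.connectedComponentsWithStats(m.astype(np.uint8))
    ok=[i for i in range(1,n) if st[i,4]>150]
    i=min(ok,key=lambda i:np.hypot(*(ce[i]-near))-st[i,4]*.01); return l==i
def pin(c,box):
    h=cv2.cvtColor(c["color"],cv2.COLOR_RGB2HSV).astype(int);x0,y0,x1,y1=box
    m=(h[...,0]>=10)&(h[...,0]<=22)&(h[...,1]>90)&(h[...,2]>165)
    b=np.zeros_like(m);b[y0:y1,x0:x1]=1;m&=b
    m=big(m,((x0+x1)/2,(y0+y1)/2));v,u=np.nonzero(m)
    p=onplane(c,np.c_[u,v],.052)[:,:2]
    (ce,sz,an)=cv2.minAreaRect(p.astype(np.float32)*1000)
    mu=p.mean(0);w,V=np.linalg.eigh(np.cov(p.T));d=V[:,1];s=(p-mu)@d
    t=(p-mu)@V[:,0]
    return m,mu+d*(s.max()+s.min())/2+V[:,0]*(t.max()+t.min())/2,d,s.max()-s.min(),t.max()-t.min()
def board(c,box,x0=None):
    h=cv2.cvtColor(c["color"],cv2.COLOR_RGB2HSV).astype(int);a,b,e,f=box
    m=np.zeros(h.shape[:2],np.uint8);m[b:f,a:e]=((h[...,1]<60)&(h[...,2]>110))[b:f,a:e]
    m=big(m>0,((a+e)/2,(b+f)/2)).astype(np.uint8)
    cn=max(cv2.findContours(m,0,1)[0],key=len)[:,0]
    cn=cv2.convexHull(cn)[:,0]
    hm=np.zeros_like(m);cv2.fillPoly(hm,[cn],1)
    cn=max(cv2.findContours(hm,0,1)[0],key=len)[:,0]
    p=onplane(c,cn,.03)[:,:2]
    r=least_squares(lambda x:np.hypot(*(p-x[:2]).T)-.14+.0008,p.mean(0),loss="soft_l1",f_scale=.001)
    return m,r.x,np.median(abs(r.fun)),p
E
python3 - <<'E'
from h import *
for n,bp,bb in(("top",(290,145,390,225),(255,150,378,270)),("scene",(230,135,265,230),(215,140,345,245))):
    c=np.load(f"{n}0.npy",allow_pickle=True).item()
    m,ce,d,L,W=pin(c,bp);print(n,"pin",ce.round(4),d.round(3),L,W)
    mb,x,e,p=board(c,bb);print("board",x.round(4),e)
    im=c["color"].copy();im[m]=(0,255,0);im[mb>0]=(im[mb>0]//2+np.array([0,0,127]))
    x0,y0,x1,y1=bb;cr=im[y0-20:y1+20,x0-20:x1+40,::-1]
    cv2.imwrite(f"pics/m_{n}.png",cv2.resize(cr,(400,400)))
cv2.imwrite("pics/m.png",np.hstack([cv2.imread("pics/m_top.png"),cv2.imread("pics/m_scene.png")]))
E
```

```text
top pin [ 0.633  -0.1015] [0.625 0.781] 0.28131852975773336 0.039098973424020286
board [ 0.5606 -0.0448] 0.0011158553707458266
scene pin [ 0.6331 -0.1031] [0.62  0.785] 0.28988539747417097 0.04089461892351717
board [ 0.5627 -0.0397] 0.003360510804180858
```

View pics/m.png

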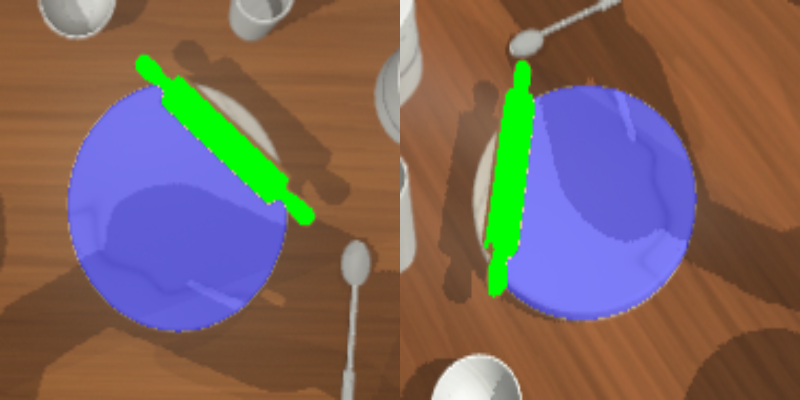

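The masks are good. The board fit is biased by the chord along the pin, and in the scene view by the visible side wall, so I drop those points and refit.

```bash
python3 - <<'E'
from h import *
for n,bp,bb in(("top",(290,145,390,225),(255,150,378,270)),("scene",(230,135,265,230),(215,140,345,245))):
    c=np.load(f"{n}0.npy",allow_pickle=True).item()
    _,ce,d,L,W=pin(c,bp);mb,x,e,p=board(c,bb)
    nn=np.array([-d[1],d[0]]);nn*=np.sign(nn@(x-ce))
    k=(p-ce)@nn>.04
    cam=c["pose"][:2,3]-x
    if n=="scene": k&=((p-x)@(cam/np.hypot(*cam))<.04)
    q=p[k]
    for off in(0,.0008):
      r=least_squares(lambda v:np.hypot(*(q-v[:2]).T)-.14+off,x,loss="soft_l1",f_scale=.001)
      print(n,"board",r.x.round(4),abs(r.fun).mean().round(5),k.sum(),end=" ")
    r=least_squares(lambda v:np.hypot(*(q-v[:2]).T)-v[2],[*x,.14]);print(r.x.round(4))
    b=r.x[:2];print(" off normal",(b-ce)@nn,"along",(b-ce)@d)
s=robot.read_state();from scipy.spatial.transform import Rotation as R
print(R.from_rotvec(s["orientation"]).as_matrix().round(3).tolist())
E
```

```text
top board [ 0.5625 -0.0463] 0.0009 171 top board [ 0.5617 -0.0457] 0.00073 171 [ 0.5614 -0.0455  0.1389]
 off normal 0.09089937111597365 along -0.0009268267404014471
scene board [ 0.5646 -0.0449] 0.00083 91 scene board [ 0.5636 -0.0451] 0.00082 91 [ 0.5625 -0.0454  0.1382]
 off normal 0.09118473770907211 along 0.0015641926747862382
[[-0.956, 0.293, -0.001], [0.293, 0.956, -0.002], [0.0, -0.002, -1.0]]
```

```bash
python3 -m jog '0.6 0 0 0 5.4;0.6 0 0 0 5.4;0.6 0 0 0 5.4;0.6 0 0 0 5.3;0.6 -0.02 -0.006 0 0;0.6 -0.036 -0.012 0 0;0.6 -0.036 -0.012 0 0;0.6 -0.036 -0.012 0 0;0.6 -0.036 -0.012 0 0;0.6 -0.036 -0.012 0 0' && python3 -m jog '0.6 -0.036 -0.011 0 0;0.6 -0.036 -0.011 0 0;0.6 -0.036 -0.011 0 0;0.6 -0.036 -0.011 0 0;0.6 -0.036 -0.011 0 0;0.6 -0.036 -0.011 0 0;0.6 -0.036 -0.011 0 0;0.6 -0.036 -0.011 0 0;0.6 -0.036 -0.011 0 0;0.6 -0.036 -0.011 0 0' && python3 -m jog '0.6 -0.036 -0.011 0 0;0.6 -0.036 -0.011 0 0;0.6 -0.036 -0.011 0 0;0.6 -0.036 -0.011 0 0;0.6 -0.03 -0.009 0 0;0.6 -0.02 -0.006 0 0;0.6 0 0 0 0;0.6 0 0 0 0;0.6 0 0 0 0'
cat >> h.py <<'E'
from scipy.spatial.transform import Rotation as Ro
D=np.array([.623,.782]);N=np.array([-.782,.623]);PIN0=np.array([.633,-.102]);MID=np.array([.5625,-.0452])
def st():
    s=robot.read_state();M=Ro.from_rotvec(s["orientation"]).as_matrix();tip=s["tool_pos"]+M[:,2]*.084
    print("t",round(s["t"],2),"tip",tip.round(4),"x",M[:2,0].round(3),"z",M[:,2].round(4),"F",np.round(s["force"],2),"op",round(s["opening"],4))
    print(" tip from pin0 along N,D:",((tip[:2]-PIN0)@N).round(4),((tip[:2]-PIN0)@D).round(4))
E
python3 -c "from h import *;st()"
```

```text
t: 0.93
tool_pos: [0.2916, 0.3956, 0.3022]
orientation: [-1.037, -2.965, 0.001]
force: [0.8, -0.6, 0.7]
opening: 0.0558
gripper_force: 0.0
t: 1.77
tool_pos: [0.5047, 0.0851, 0.3024]
orientation: [-1.038, -2.965, 0.0]
force: [0.9, 2.7, 0.8]
opening: 0.0559
gripper_force: 0.0
t: 2.52
tool_pos: [0.6186, -0.0796, 0.3021]
orientation: [-1.037, -2.964, -0.0]
force: [-0.3, 1.1, -0.1]
opening: 0.056
gripper_force: 0.0
t 2.52 tip [ 0.6185 -0.0795  0.2181] x [-0.782  0.623] z [-1.3e-03  7.0e-04 -1.0e+00] F [-0.3   1.13 -0.12] op 0.056
 tip from pin0 along N,D: 0.0253 0.0086
```

```bash
python3 - <<'E'
from h import *
s=robot.read_state();c=robot.read_camera("wrist");print(c["tool_from_camera"].round(3).tolist(),c["intrinsics"].round(1).tolist(),c["k1"])
T=np.eye(4);T[:3,:3]=Ro.from_rotvec(s["orientation"]).as_matrix();T[:3,3]=s["tool_pos"];c["pose"]=T@c["tool_from_camera"]
np.save("w0.npy",c,allow_pickle=True);cv2.imwrite("pics/w0.png",c["color"][...,::-1])
E
```

```text
[[-0.0, -0.967, -0.255, 0.071], [1.0, -0.0, -0.0, 0.001], [0.0, -0.255, 0.967, -0.082], [0.0, 0.0, 0.0, 1.0]] [[318.9, 0.0, 280.0], [0.0, 318.9, 207.5], [0.0, 0.0, 1.0]] -0.02084072068422699
```

View pics/w0.png

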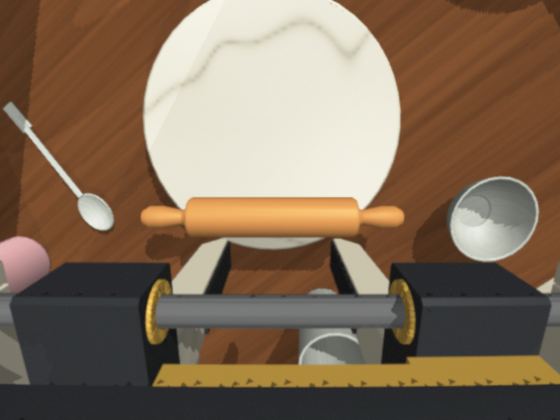

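The wrist view shows the pin clearly, running from (141,217) to (404,217), with the board circle around (272,118). Both can be measured here.

```bash
cat >> h.py <<'E'
def wrist(name=None,maxrow=400):
    s=robot.read_state();c=robot.read_camera("wrist") if not isinstance(name,dict) else name
    if "pose" not in c:
        T=np.eye(4);T[:3,:3]=Ro.from_rotvec(s["orientation"]).as_matrix();T[:3,3]=s["tool_pos"];c["pose"]=T@c["tool_from_camera"]
        if name: cv2.imwrite(f"pics/{name}.png",c["color"][...,::-1])
    h=cv2.cvtColor(c["color"],cv2.COLOR_RGB2HSV).astype(int)
    # pin: orange, bright
    m=(h[...,0]>=8)&(h[...,0]<=22)&(h[...,1]>100)&(h[...,2]>170);m[maxrow:]=0
    m=cv2.morphologyEx(m.astype(np.uint8),cv2.MORPH_OPEN,np.ones((3,3)))
    n,l,sta,_=cv2.connectedComponentsWithStats(m);i=1+np.argmax(sta[1:,4]);m=l==i
    v,u=np.nonzero(m);p=onplane(c,np.c_[u,v],.052)[:,:2]
    mu=p.mean(0);w,V=np.linalg.eigh(np.cov(p.T));d=V[:,1]*np.sign(V[:,1]@D);nn=np.array([-d[1],d[0]])
    sd=(p-mu)@d;mid=mu+d*(sd.max()+sd.min())/2
    # barrel tangents: true axis from tangent rays: camera at height H, lateral distance q
    cam=c["pose"][:3,3];H=cam[2]-.052;k=abs((p-mid)@d)<.07;t=(p[k]-cam[:2])@nn
    a1,a2=np.arctan(np.percentile(t,[.5,99.5])/H);ax=cam[:2]@nn+H*np.tan((a1+a2)/2)
    pinc=d*(mid@d)+nn*ax
    # board
    b=((h[...,1]<60)&(h[...,2]>120)).astype(np.uint8);b[m]=0;b[maxrow:]=0
    n,l,sta,_=cv2.connectedComponentsWithStats(b);b=(l==1+np.argmax(sta[1:,4])).astype(np.uint8)
    cn=max(cv2.findContours(b,0,1)[0],key=len)[:,0]
    cn=cn[(cn[:,1]>2)&(cn[:,1]<maxrow-3)&(cn[:,0]>2)&(cn[:,0]<557)];q=onplane(c,cn,.03)[:,:2]
    x=MID
    for _ in range(4):
        kk=abs(np.hypot(*(q-x).T)-.14)<.006;x=least_squares(lambda v:np.hypot(*(q[kk]-v).T)-.1397,x,loss="soft_l1",f_scale=.001).x
    print("pin",pinc.round(4),"dir",d.round(4),"len",(np.ptp(sd)).round(4),"width ang",(a2-a1)*H,"board",x.round(4),kk.sum(),"resid",abs(np.hypot(*(q[kk]-x).T)-.1397).mean().round(5))
    e=x-pinc;print(" still to go: normal",(e@nn).round(4),"along",(e@d).round(4)," pinangle off",np.degrees(np.arctan2(d[1],d[0])).round(2))
    return pinc,x
E
python3 -c "
from h import *
p,x=wrist(np.load('w0.npy',allow_pickle=True).item());s=robot.read_state();t=s['tool_pos'][:2]
print((p-t)@N,(p-t)@D)"
```

```text
pin [ 0.8631 -0.1423] dir [0.613  0.7901] len 0.5115 width ang 0.01949523154460979 board [ 0.563  -0.0463] 430 resid 0.00138
 still to go: normal 0.296 along -0.1081  pinangle off 52.2
-0.2305517395667324 0.10293367270067931
```

```bash
sed -i 's/maxrow=400/maxrow=255/' h.py; python3 -c "
from h import *
p,x=wrist(np.load('w0.npy',allow_pickle=True).item());s=robot.read_state();t=s['tool_pos'][:2]
print((p-t)@N,(p-t)@D)"
```

```text
pin [ 0.6319 -0.1005] dir [0.6238 0.7816] len 0.2857 width ang 0.03333673032650257 board [ 0.563  -0.0463] 430 resid 0.00138
 still to go: normal 0.0877 along -0.0006  pinangle off 51.4
-0.02370851145868115 -0.008425336624965767
```

```bash
python3 -c "
from h import *
c=np.load('w0.npy',allow_pickle=True).item();h=cv2.cvtColor(c['color'],cv2.COLOR_RGB2HSV)
for r in range(192,244,2):print(r,h[r,270],h[r,230],h[r,340])
print(h[150,60],h[230,120],h[100,450])"
```

```text
192 [ 26  18 237] [ 25  18 235] [ 26  17 242]
194 [ 25  18 238] [ 25  20 235] [ 26  17 242]
196 [ 23  33 230] [ 22  35 228] [ 23  28 235]
198 [ 15 155 198] [ 14 155 199] [ 14 154 195]
200 [ 15 161 219] [ 15 160 220] [ 14 159 216]
202 [ 15 158 227] [ 15 158 228] [ 15 158 227]
204 [ 15 155 233] [ 16 158 233] [ 15 154 233]
206 [ 16 153 236] [ 16 155 236] [ 16 153 237]
208 [ 17 146 243] [ 17 149 242] [ 17 144 243]
210 [ 17 141 245] [ 17 145 243] [ 19 132 248]
212 [ 17 142 245] [ 17 148 242] [ 18 132 248]
214 [ 17 142 244] [ 17 144 242] [ 18 134 247]
216 [ 16 145 241] [ 16 147 239] [ 17 142 243]
218 [ 16 149 236] [ 16 151 236] [ 16 148 238]
220 [ 15 152 231] [ 15 153 230] [ 16 152 232]
222 [ 15 157 224] [ 15 156 224] [ 15 158 226]
224 [ 14 159 216] [ 15 159 216] [ 15 161 219]
226 [ 15 160 205] [ 14 160 203] [ 15 159 210]
228 [ 15 159 192] [ 14 160 190] [ 14 161 195]
230 [ 15 160 175] [ 15 160 174] [ 15 158 179]
232 [ 14 159 157] [ 15 160 155] [ 15 159 160]
234 [ 15 157 133] [ 14 157 133] [ 15 159 138]
236 [ 15 120 117] [ 14 121 116] [ 15 156 108]
238 [ 22  36 165] [ 23  34 163] [ 16  70 132]
240 [ 24  29 176] [ 25  30 155] [ 24  37 201]
242 [ 24  30 177] [14 69 85] [ 24  38 202]
[ 12 163 122] [ 12 157 114] [ 12 162 107]
```

```bash
python3 - <<'E'
s=open('h.py').read()
s=s.replace('''k=abs((p-mid)@d)<.07;t=(p[k]-cam[:2])@nn''','''vv,uu=np.nonzero(h[...,1]>95);pp=onplane(c,np.c_[uu,vv],.052)[:,:2]
    k=(abs((pp-mid)@d)<.03)&(abs((pp-mid)@nn)<.035);t=(pp[k]-cam[:2])@nn''').replace("[.5,99.5]","[1,99]")
open('h.py','w').write(s)
E
python3 -c "
from h import *
p,x=wrist(np.load('w0.npy',allow_pickle=True).item());s=robot.read_state();t=s['tool_pos'][:2]
print((p-t)@N,(p-t)@D)"
```

```text
pin [ 0.6341 -0.1023] dir [0.6238 0.7816] len 0.2857 width ang 0.040522266063740806 board [ 0.563  -0.0463] 430 resid 0.00138
 still to go: normal 0.0905 along -0.0006  pinangle off 51.4
-0.026506524052771197 -0.008427932908840488
```

```bash
python3 -m jog '0.6 -0.016 -0.004 0 0;0.6 -0.016 -0.004 0 0;0.6 0 0 0.03 0;0.6 0 0 0.035 0;0.6 0 0 0.03 0;0.6 0 0 0.025 0;0.6 0 0 0.013 0;0.6 0 0 0.005 0;0.6 0 0 0 0;0.6 0 0 0 0'; python3 -c "from h import *;st()"
python3 -m jog '0.6 0 0 0.002 0;0.6 0 0 0.001 0;0.6 0 0 0.001 0;0.6 0 0 0 0'
```

```text
t: 3.4
tool_pos: [0.6399, -0.1061, 0.1666]
orientation: [1.036, 2.964, 0.0]
force: [-0.4, 0.8, 0.9]
opening: 0.0561
gripper_force: 0.0
t 3.4 tip [ 0.6401 -0.1061  0.0826] x [-0.782  0.623] z [ 2.2e-03 -6.0e-04 -1.0e+00] F [-0.38  0.81  0.86] op 0.0561
 tip from pin0 along N,D: -0.0081 0.0012
t: 3.73
tool_pos: [0.6394, -0.1065, 0.1614]
orientation: [1.037, 2.964, 0.0]
force: [1.0, 0.5, 0.6]
opening: 0.0562
gripper_force: 0.0
```

```bash
python3 -m jog '0.6 0 0 0.001 0;0.6 0 0 0.001 0;0.6 0 0 0 0;0.6 0 0 0 0'; python3 -m jog '0.6 0 0 0.001 0;0.6 0 0 0 0;0.6 0 0 0 0';python3 -m jog '0.6 0 0 0.0005 0;0.6 0 0 0 0;0.6 0 0 0 0'; python3 -c "from h import *;st()"
```

```text
t: 4.07
tool_pos: [0.639, -0.1064, 0.1585]
orientation: [-1.037, -2.965, 0.0]
force: [-0.2, -0.0, 0.5]
opening: 0.0559
gripper_force: 0.0
t: 4.32
tool_pos: [0.6395, -0.1066, 0.1583]
orientation: [1.037, 2.964, -0.0]
force: [-0.1, -0.9, 4.2]
opening: 0.0557
gripper_force: 1.9
t: 4.57
tool_pos: [0.6397, -0.1068, 0.1583]
orientation: [1.037, 2.964, -0.0]
force: [-0.2, -1.5, 6.6]
opening: 0.056
gripper_force: 3.1
t 4.57 tip [ 0.6398 -0.1068  0.0743] x [-0.782  0.623] z [ 1.5e-03 -8.0e-04 -1.0e+00] F [-0.22 -1.45  6.62] op 0.056
 tip from pin0 along N,D: -0.0083 0.0004
```

```bash
python3 -m jog '0.6 0.001 0 0 0;0.6 0.002 0 0 0;0.6 0.003 0 0 0;0.6 0.003 0 0 0;0.6 0.003 0 0 0;0.6 0.003 0 0 0;0.6 0.002 0 0 0;0.6 0.001 0 0 0;0.6 0 0 0 0;0.6 0 0 0 0'; python3 -c "from h import *;st();wrist('w1')"
```

```text
t: 5.4
tool_pos: [0.6255, -0.0955, 0.1583]
orientation: [1.037, 2.964, -0.0]
force: [-1.3, -2.6, 6.3]
opening: 0.0557
gripper_force: 3.1
t 5.4 tip [ 0.6256 -0.0955  0.0743] x [-0.782  0.623] z [ 1.4e-03 -8.0e-04 -1.0e+00] F [-1.26 -2.6   6.29] op 0.0557
 tip from pin0 along N,D: 0.0098 0.0005
pin [ 0.6424 -0.0789] dir [0.632 0.775] len 0.2427 width ang 0.03939867587179121 board [ 0.5584 -0.0424] 472 resid 0.00215
 still to go: normal 0.0881 along -0.0248  pinangle off 50.8
```

View pics/w1.png

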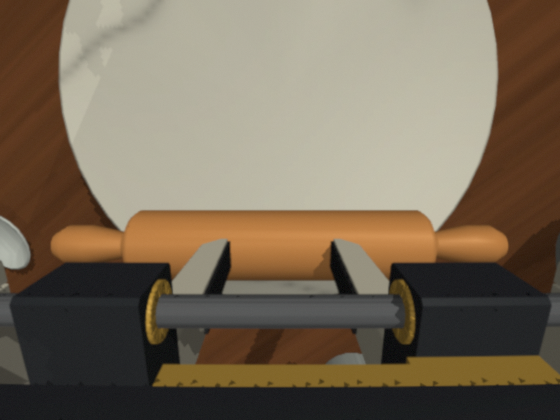

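```bash
python3 -m jog '0.6 0.001 0 0 0;0.6 0.002 0 0 0;0.6 0.002 0 0 0;0.6 0.002 0 0 0;0.6 0.001 0 0 0;0.6 0 0 0 0;0.6 0 0 0 0;0.6 0 0 -0.0005 0;0.6 0 0 -0.001 0;0.6 0 0 -0.002 0'; python3 -m jog '0.6 0 0 -0.005 0;0.6 0 0 -0.02 0;0.6 -0.01 0 -0.03 0;0.6 -0.01 0 -0.03 0;0.6 -0.006 0 0 0;0.6 0 0 0 0;0.6 0 0 0 0;0.6 0 0 0 0';python3 -c "from h import *;st();wrist('w2')"
```

```text
t: 6.28
tool_pos: [0.6184, -0.09, 0.1602]
orientation: [-1.037, -2.964, -0.0]
force: [-0.2, 0.3, -0.2]
opening: 0.0559
gripper_force: 0.0
t: 6.95
tool_pos: [0.6382, -0.1059, 0.2439]
orientation: [-1.036, -2.963, 0.0]
force: [-0.5, 0.8, -0.3]
opening: 0.0557
gripper_force: 0.0
t 6.95 tip [ 0.6379 -0.1059  0.1599] x [-0.782  0.623] z [-2.9e-03  9.0e-04 -1.0e+00] F [-0.46  0.82 -0.25] op 0.0557
 tip from pin0 along N,D: -0.0062 0.0
pin [ 0.6246 -0.0944] dir [0.6249 0.7807] len 0.288 width ang 0.04098683804974677 board [ 0.5632 -0.0465] 352 resid 0.00181
 still to go: normal 0.0778 along -0.001  pinangle off 51.32
```

```bash
python3 -m jog '0.6 0.005 0 0.02 0;0.6 0.0055 0 0.03 0;0.6 0 0 0.02 0;0.6 0 0 0.01 0;0.6 0 0 0.004 0;0.6 0 0 0.001 0;0.6 0 0 0.001 0;0.6 0 0 0.001 0;0.6 0 0 0.001 0;0.6 0 0 0.0005 0' && python3 -m jog '0.6 0 0 0 0;0.6 0 0 0 0';python3 -c "from h import *;st()"
```

```text
t: 7.83
tool_pos: [0.6315, -0.0999, 0.1583]
orientation: [1.037, 2.964, 0.0]
force: [0.5, 0.4, 5.5]
opening: 0.0558
gripper_force: 3.3
t: 8.0
tool_pos: [0.6315, -0.1, 0.1583]
orientation: [1.037, 2.964, 0.0]
force: [0.2, 0.6, 4.7]
opening: 0.056
gripper_force: 2.1
t 8.0 tip [ 0.6317 -0.1     0.0743] x [-0.782  0.623] z [ 1.7e-03 -4.0e-04 -1.0e+00] F [0.19 0.59 4.7 ] op 0.056
 tip from pin0 along N,D: 0.0023 0.0008
```

```bash
python3 -m jog '0.6 0.001 0 0 0;0.6 0.003 0 0 0;0.6 0.004 0 0 0;0.6 0.004 0 0 0;0.6 0.004 0 0 0;0.6 0.004 0 0 0;0.6 0.004 0 0 0;0.6 0.003 0 0 0;0.6 0.001 0 0 0;0.6 0 0 0 0' && python3 -m jog '0.6 0 0 0 0;0.6 0 0 0 0;0.6 0 0 -0.0005 0;0.6 0 0 -0.001 0;0.6 0 0 -0.002 0;0.6 0 0 -0.006 0;0.6 -0.006 0 0 0;0.6 -0.007 0 0 0;0.6 0 0 0.004 0;0.6 0 0 0.002 0' && python3 -m jog '0.6 0 0 0.001 0;0.6 0 0 0.001 0;0.6 0 0 0.001 0;0.6 0 0 0.0005 0;0.6 0 0 0 0;0.6 0 0 0 0' ;python3 -c "from h import *;st()"
```

```text
t: 8.83
tool_pos: [0.6094, -0.0823, 0.1583]
orientation: [1.037, 2.964, 0.0]
force: [0.6, 0.6, 4.4]
opening: 0.0559
gripper_force: 2.8
t: 9.67
tool_pos: [0.6195, -0.0909, 0.1601]
orientation: [-1.038, -2.965, 0.0]
force: [0.1, -0.2, -0.3]
opening: 0.0559
gripper_force: 0.0
t: 10.17
tool_pos: [0.6195, -0.0911, 0.1583]
orientation: [1.037, 2.964, -0.001]
force: [-1.9, -2.6, 6.3]
opening: 0.0558
gripper_force: 3.0
t 10.17 tip [ 0.6196 -0.0912  0.0743] x [-0.782  0.623] z [ 0.0011 -0.0013 -1.    ] F [-1.87 -2.57  6.33] op 0.0558
 tip from pin0 along N,D: 0.0172 0.0001
```

```bash
python3 -m jog '0.6 0.001 0 0 0;0.6 0.003 0 0 0;0.6 0.004 0 0 0;0.6 0.004 0 0 0;0.6 0.004 0 0 0;0.6 0.004 0 0 0;0.6 0.004 0 0 0;0.6 0.003 0 0 0;0.6 0.001 0 0 0;0.6 0 0 0 0' && python3 -m jog '0.6 0 0 0 0;0.6 0 0 0 0;0.6 0 0 -0.0005 0;0.6 0 0 -0.001 0;0.6 0 0 -0.002 0;0.6 0 0 -0.006 0;0.6 -0.007 0 0 0;0.6 -0.007 0 0 0;0.6 0 0 0.004 0;0.6 0 0 0.002 0' && python3 -m jog '0.6 0 0 0.001 0;0.6 0 0 0.001 0;0.6 0 0 0.001 0;0.6 0 0 0.0005 0;0.6 0 0 0 0;0.6 0 0 0 0' ;python3 -c "from h import *;st()"
python3 -m jog '0.6 0.001 0 0 0;0.6 0.003 0 0 0;0.6 0.004 0 0 0;0.6 0.004 0 0 0;0.6 0.004 0 0 0;0.6 0.004 0 0 0;0.6 0.004 0 0 0;0.6 0.003 0 0 0;0.6 0.001 0 0 0;0.6 0 0 0 0' && python3 -m jog '0.6 0 0 0 0;0.6 0 0 0 0;0.6 0 0 -0.0005 0;0.6 0 0 -0.001 0;0.6 0 0 -0.002 0;0.6 0 0 -0.005 0;0.6 0 0 -0.02 0;0.6 -0.01 0 -0.03 0;0.6 -0.01 0 -0.03 0;0.6 -0.006 0 0 0' && python3 -m jog '0.6 0 0 0 0;0.6 0 0 0 0;0.6 0 0 0 0';python3 -c "from h import *;st();wrist('w3')"
```

```text
t: 11.0
tool_pos: [0.5974, -0.0734, 0.1582]
orientation: [1.037, 2.964, -0.001]
force: [-1.3, -1.3, 6.3]
opening: 0.0557
gripper_force: 2.9
t: 11.83
tool_pos: [0.6085, -0.0822, 0.1602]
orientation: [-1.038, -2.965, 0.0]
force: [-0.1, -0.6, -0.9]
opening: 0.0558
gripper_force: 0.0
t: 12.33
tool_pos: [0.6086, -0.0823, 0.1583]
orientation: [1.037, 2.964, -0.001]
force: [-1.9, -3.0, 6.1]
opening: 0.0557
gripper_force: 3.1
t 12.33 tip [ 0.6087 -0.0824  0.0743] x [-0.782  0.623] z [ 0.0012 -0.0012 -1.    ] F [-1.92 -2.97  6.06] op 0.0557
 tip from pin0 along N,D: 0.0312 0.0002
t: 13.17
tool_pos: [0.5864, -0.0646, 0.1582]
orientation: [1.037, 2.964, -0.001]
force: [-2.7, -2.7, 5.3]
opening: 0.0556
gripper_force: 3.0
t: 14.0
tool_pos: [0.61, -0.0813, 0.2537]
orientation: [1.034, 2.955, 0.002]
force: [1.7, -0.3, 0.8]
opening: 0.0558
gripper_force: 0.0
t: 14.25
tool_pos: [0.6057, -0.0801, 0.244]
orientation: [-1.036, -2.963, 0.0]
force: [0.3, 0.8, -0.2]
opening: 0.0557
gripper_force: 0.0
t 14.25 tip [ 0.6055 -0.08    0.16  ] x [-0.782  0.623] z [-2.8e-03  8.0e-04 -1.0e+00] F [ 0.34  0.76 -0.18] op 0.0557
 tip from pin0 along N,D: 0.0352 0.0
pin [ 0.5925 -0.069 ] dir [0.6251 0.7805] len 0.2869 width ang 0.041863176140015675 board [ 0.564  -0.0471] 349 resid 0.00105
 still to go: normal 0.0359 along -0.0008  pinangle off 51.31
```

View pics/w3.png

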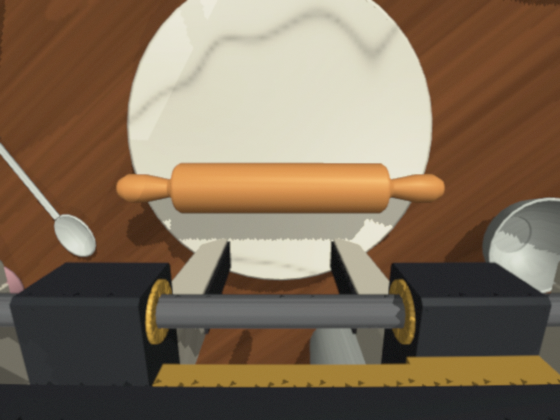

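The pin barrel is at (280,188), square to its path and intact, with about 36 mm to go. I'll do two more strokes, then measure again.

```bash
python3 -m jog '0.6 0.005 0 0.02 0;0.6 0.0055 0 0.03 0;0.6 0 0 0.02 0;0.6 0 0 0.01 0;0.6 0 0 0.003 0;0.6 0 0 0.001 0;0.6 0 0 0.001 0;0.6 0 0 0.001 0;0.6 0 0 0.001 0;0.6 0 0 0.001 0' && python3 -m jog '0.6 0 0 0.0005 0;0.6 0 0 0 0;0.6 0 0 0 0';python3 -c "from h import *;st()"
python3 -m jog '0.6 0.001 0 0 0;0.6 0.003 0 0 0;0.6 0.004 0 0 0;0.6 0.004 0 0 0;0.6 0.004 0 0 0;0.6 0.004 0 0 0;0.6 0.004 0 0 0;0.6 0.003 0 0 0;0.6 0.001 0 0 0;0.6 0 0 0 0' && python3 -m jog '0.6 0 0 0 0;0.6 0 0 0 0;0.6 0 0 -0.0005 0;0.6 0 0 -0.001 0;0.6 0 0 -0.002 0;0.6 0 0 -0.006 0;0.6 -0.007 0 0 0;0.6 -0.006 0 0 0;0.6 0 0 0.004 0;0.6 0 0 0.002 0' && python3 -m jog '0.6 0 0 0.001 0;0.6 0 0 0.001 0;0.6 0 0 0.001 0;0.6 0 0 0.0005 0;0.6 0 0 0 0;0.6 0 0 0 0' ;python3 -c "from h import *;st()"
python3 -m jog '0.6 0.001 0 0 0;0.6 0.003 0 0 0;0.6 0.004 0 0 0;0.6 0.004 0 0 0;0.6 0.004 0 0 0;0.6 0.004 0 0 0;0.6 0.004 0 0 0;0.6 0.003 0 0 0;0.6 0.001 0 0 0;0.6 0 0 0 0' && python3 -m jog '0.6 0 0 0 0;0.6 0 0 0 0;0.6 0 0 -0.0005 0;0.6 0 0 -0.001 0;0.6 0 0 -0.002 0;0.6 0 0 -0.005 0;0.6 0 0 -0.02 0;0.6 -0.01 0 -0.03 0;0.6 -0.01 0 -0.03 0;0.6 -0.006 0 0 0' && python3 -m jog '0.6 0 0 0 0;0.6 0 0 0 0;0.6 0 0 0 0';python3 -c "from h import *;st();wrist('w4')"
```

```text
t: 15.13
tool_pos: [0.5991, -0.0741, 0.1588]
orientation: [1.037, 2.964, 0.0]
force: [-0.1, -0.4, 0.2]
opening: 0.0557
gripper_force: 0.0
t: 15.38
tool_pos: [0.5991, -0.0742, 0.1582]
orientation: [1.037, 2.964, 0.0]
force: [0.6, 0.8, 4.6]
opening: 0.0558
gripper_force: 2.6
t 15.38 tip [ 0.5992 -0.0742  0.0742] x [-0.782  0.623] z [ 1.7e-03 -4.0e-04 -1.0e+00] F [0.64 0.84 4.59] op 0.0558
 tip from pin0 along N,D: 0.0437 0.0007
t: 16.22
tool_pos: [0.577, -0.0565, 0.1583]
orientation: [1.036, 2.964, 0.0]
force: [-0.7, 0.8, 6.0]
opening: 0.0559
gripper_force: 2.9
t: 17.05
tool_pos: [0.587, -0.065, 0.1601]
orientation: [-1.038, -2.965, 0.0]
force: [-0.2, -1.1, -0.5]
opening: 0.0557
gripper_force: 0.0
t: 17.55
tool_pos: [0.5871, -0.0652, 0.1583]
orientation: [1.037, 2.964, -0.001]
force: [-1.9, -2.8, 6.7]
opening: 0.0552
gripper_force: 3.2
t 17.55 tip [ 0.5872 -0.0653  0.0743] x [-0.782  0.623] z [ 0.0011 -0.0012 -1.    ] F [-1.89 -2.85  6.69] op 0.0552
 tip from pin0 along N,D: 0.0587 0.0002
t: 18.38
tool_pos: [0.565, -0.0475, 0.1582]
orientation: [1.037, 2.964, -0.001]
force: [-1.7, -2.4, 5.9]
opening: 0.0556
gripper_force: 3.1
t: 19.22
tool_pos: [0.5885, -0.0642, 0.2535]
orientation: [1.034, 2.956, 0.002]
force: [1.0, -0.1, 1.2]
opening: 0.0558
gripper_force: 0.0
t: 19.47
tool_pos: [0.5842, -0.063, 0.2441]
orientation: [-1.036, -2.963, 0.0]
force: [-0.3, 0.0, -0.4]
opening: 0.0558
gripper_force: 0.0
t 19.47 tip [ 0.584  -0.0629  0.1601] x [-0.782  0.623] z [-2.8e-03  7.0e-04 -1.0e+00] F [-0.26  0.01 -0.36] op 0.0558
 tip from pin0 along N,D: 0.0627 -0.0
pin [ 0.5707 -0.0516] dir [0.6239 0.7815] len 0.2869 width ang 0.04101155693875797 board [ 0.5632 -0.0465] 465 resid 0.00073
 still to go: normal 0.009 along -0.0008  pinangle off 51.4
```

```bash
python3 -m jog '0.6 0.006 0 0.02 0;0.6 0.0065 0 0.03 0;0.6 0 0 0.02 0;0.6 0 0 0.01 0;0.6 0 0 0.003 0;0.6 0 0 0.001 0;0.6 0 0 0.001 0;0.6 0 0 0.001 0;0.6 0 0 0.001 0;0.6 0 0 0.001 0' && python3 -m jog '0.6 0 0 0.0005 0;0.6 0 0 0 0;0.6 0 0 0 0' && python3 -m jog '0.6 0.001 0 0 0;0.6 0.002 0 0 0;0.6 0.003 0 0 0;0.6 0.003 0 0 0;0.6 0.003 0 0 0;0.6 0.003 0 0 0;0.6 0.0015 0 0 0;0.6 0.001 0 0 0;0.6 0 0 0 0;0.6 0 0 0 0' && python3 -m jog '0.6 0 0 0 0;0.6 0 0 0 0;0.6 0 0 -0.0005 0;0.6 0 0 -0.001 0;0.6 0 0 -0.002 0;0.6 0 0 -0.005 0;0.6 0 0 -0.02 0;0.6 -0.01 0 -0.03 0;0.6 -0.015 0 -0.03 0;0.6 -0.016 0 -0.03 0' && python3 -m jog '0.6 -0.01 0 -0.02 0;0.6 0 0 0 0;0.6 0 0 0 0;0.6 0 0 0 0';python3 -c "from h import *;st();wrist('w5')
c=robot.read_camera('top');cv2.imwrite('pics/top5.png',c['color'][...,::-1]);np.save('top5.npy',c)"
```

```text
t: 20.35
tool_pos: [0.5761, -0.0557, 0.1588]
orientation: [1.037, 2.964, 0.0]
force: [0.2, 0.3, -0.8]
opening: 0.0556
gripper_force: 0.0
t: 20.6
tool_pos: [0.5761, -0.0558, 0.1583]
orientation: [1.037, 2.964, 0.0]
force: [-0.5, -1.5, 4.9]
opening: 0.0556
gripper_force: 2.8
t: 21.43
tool_pos: [0.5623, -0.0448, 0.1583]
orientation: [1.037, 2.964, 0.0]
force: [-0.7, -0.1, 5.5]
opening: 0.0557
gripper_force: 2.9
t: 22.27
tool_pos: [0.5935, -0.0701, 0.277]
orientation: [-1.036, -2.965, 0.0]
force: [0.3, 0.4, 0.1]
opening: 0.0558
gripper_force: 0.0
t: 22.6
tool_pos: [0.601, -0.0762, 0.2946]
orientation: [-1.037, -2.964, 0.0]
force: [0.0, 1.2, -0.9]
opening: 0.0558
gripper_force: 0.0
t 22.6 tip [ 0.6009 -0.0762  0.2106] x [-0.782  0.623] z [-1.7e-03  5.0e-04 -1.0e+00] F [ 0.03  1.19 -0.93] op 0.0558
 tip from pin0 along N,D: 0.0412 0.0002
pin [ 0.5636 -0.0457] dir [0.6238 0.7816] len 0.2864 width ang 0.041303949411946914 board [ 0.5633 -0.0466] 325 resid 0.00071
 still to go: normal -0.0003 along -0.0009  pinangle off 51.4
```

View pics/w5.png

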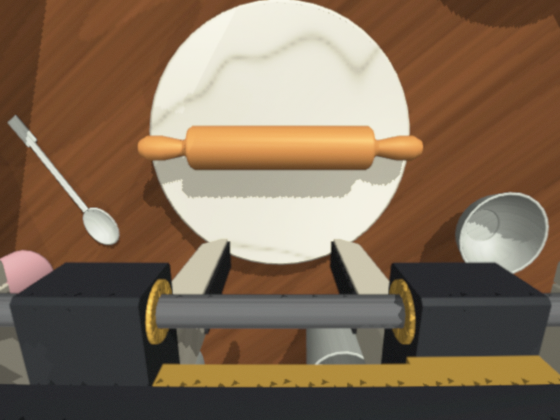

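The pin barrel is centred at (281,147). The board is centred under it, with less than about 1 mm of error in each direction. The arm is clear, so I'm handing in.

```bash
python3 -c "from plant import robot;print(robot.close_job())"
```

```text
the job is handed in; nothing more can be done
None
```

The pin now rests across the middle of the board, about 1 mm off centre by the wrist camera; it was rolled there in six fingertip strokes and the job was handed in after about 23 s with the arm clear.

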